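Find and clip home the rocking speaker key

ROBOT

A 7-joint arm with a two-finger parallel gripper is mounted at the origin on the work surface. World frame = base frame: x ahead of the robot, y to its left, z up, the work surface at z = 0. Lengths are in m, angles in rad, forces in N, time in s.
With the tool pointing down it reaches from about 0.4 to 0.925 m from the base axis. Payload 5.6 kg.
Tool frame: the origin (TCP) lies on the front face of the gripper's body, between the roots of the fingers; the fingertips stand 73 mm ahead of it and the grasp point (between the pads) lies 54 mm ahead of it; z points along the fingers, x is the direction in which the jaws open and shut, and the axes are right-handed (so a half turn about z gives the same grasp; the last joint's range is limited). The gripper opens to 85 mm and grips with 20 to 120 N. Pads are 22 mm wide; open, the fingers measure 114 mm over their backs; the gripper's body (76 mm by 85 mm) begins 54 mm behind the grasp point. The pads swing forward as they close: fully open they stand 13 mm farther back than shut.
Start: joints at [-1.181, 0.468, -0.012, 1.603, 0.006, 1.071, -0.056], TCP at [0.273, 0.59, 0.304] pointing down, gripper open.
Joint ranges: [-2.53, 2.53], [-0.31, 2.02], [-1.57, 1.55], [0.28, 2.44], [-1.29, 4.43], [0.15, 1.84], [-2.92, 2.92]. Speed limits (rad/s): [2.57, 2.57, 3.14, 3.14, 3.14, 3.14, 3.14].

INTERFACE

Orientations are given as [roll, pitch, yaw] about the fixed x, y, z axes, in that order (R = Rz(yaw) Ry(pitch) Rx(roll)).
In Python, from rig import sensors, snapshot, manip, recognise, regions_of, mark_of gives the robot as it stands.
- The arm moves only by the tool step_arm, never from a script. Its argument "moves" is a list of rows, each a list of 3 entries, a list of its own where there are three numbers: the shift along the tool's x, y, z in cm, then the turn about the tool's z in rad, then the closure in counts, from 0 (fully open) to 255 (shut). In form: [[[dx, dy, dz], yaw, claw], ...]. A call has 1 to 20 rows; each row is the pose to reach, as a shift and turn from the pose commanded when the call began, along the tool's axes at that moment; what a row does not reach only later rows make up. A row lasts 1/8 s, in which the tool goes at most 62.5 mm and 10.7 degrees, less where a joint would pass 70% of its speed; a pose out of reach is approached as far as the arm can. A call with a gripper value outside its range is refused whole. The fingers move at their own pace and stop on an object; "newtons" is the grip in N (left out, the last holds). Time passes only in rows, so rows that repeat a pose let the fingers close. It gives the time, the measured TCP pose, the force and the opening at its end, in the units of the state.
- sensors.sense(): the state, without advancing time (a new reading comes with each control period).
- snapshot(name): name is "side" or "top"; returns a dict with "img" (400x640x3 uint8, red, green, blue), "vfov" (degrees; the focal length in pixels is half the picture's height over the tangent of half this angle, whatever the lens; pixels are square), "cx", "cy" (the principal point, pixels), "dist" ([k1, k2, p1, p2, k3] as OpenCV has them; the pictures are not rectified), "origin" and "orientation" of the camera in the world. Camera axes: x right, y down, z forward; pixel columns grow to the right and rows downward; lengths in m; the calibration is good to about 2 mm. A picture is of the moment at which its call begins. There is no depth.
- manip.sign_off(): hands the job in, once; it reports no verdict.
Trained networks look in the newest picture that a camera, given by its name, has taken for a name from the list of things; names that differ only in an ending like _2 or _b are one class to them, and where a whole thing is asked for, a point or a joint stands for the part that bears it (a point fixed in the world has none). Each returns a list of dicts, best first, with "conf" (0 to 1); they miss things now and then, are a little off and sometimes report something else, mostly with a low value. They report only what shows in the picture. A call takes as long as a camera call.
- recognise(label, camera): "point" ([x, y, z] in m, in the coordinates of the camera as it stood for that picture, good to about 4 mm: the middle of the surface that is visible of it).
- regions_of(label, camera): "region" (400x640 bool, what is visible of it).
- mark_of(label, camera): "point" ([x, y, z] in m, in the coordinates of the camera as it stood for that picture, good to about 4 mm: a listed point, or the origin of a listed thing).
The state is a dict: "time": time; "joints": joint angles; "qvel": joint speeds; "joint_efforts": joint torques, N m; "tool_pos": TCP position; "tool_rot": TCP orientation; "contact_force": force on the tool from outside, world axes, zero at the start; "wrist_torque": the same for the moment, N m; "gripper_width": finger opening in m.
Only numpy, scipy, OpenCV 4.12 (cv2) and the standard library are available. Lean on these libraries where they do the work, as an engineer would, in place of code of your own. Each camera call takes 0.05 s, during which the arm holds its last target.

TASK

One of the four keys on top of the speaker has come off its clip: with a fingertip, press the keys lightly near their front or rear edge until you have made one rock, then push that one down at its middle until it is clipped fully home and sits level, and let go. Keep the touch light on the sound keys, as pushing one right down starts the radio. Pick nothing up, and leave the knob and the other things as they are.

Things in the scene. Friction and masses are not known exactly. Their poses are not given: they have to be found in the camera images.
- speaker: flat wireless table speaker, wood shell with grey deck, 130 mm deep (x), 360 mm wide (y), deck 50 mm high; cannot be moved. Origin: centre of the underside, x to its rear (its cloth front faces -x), y along the row of keys. Four keys at y = -137, -71, -5 and +61 mm, x = 0; the volume knob at y = +132 mm
- key_a_top (a point): one of four identical plain grey keys: centre of its flat top face, z out of it, x to the speaker's rear; cap 60 mm front to rear (x), 46 mm along the row (y). Untouched tops are level and 14 to 18 mm above the deck, unevenly. Neither height, name nor place tells which of the four keys is loose: it differs from start to start
- key_b_top (a point): another such key, same frame. On whichever key is loose: pressed 12 mm or more ahead of or behind its centre, it tips at less than 1 N by 0.15 to 0.18 rad about its y midline (pressed edge 4 mm down, other edge up) and stays tipped; then it is nearly firm
- key_c_top (a point): another such key, same frame. On every sound key: wherever pressed it stays level, gives 1 mm per N beyond a preload of 1 N, bottoms at 8 mm (9 N) and springs back when released
- key_d_top (a point): another such key, same frame. To seat whichever key is loose: pushed down near its centre it gives up to 1.5 mm, then at about 11 N goes 4 mm further onto its clip and stops hard; released it comes up level, 4 mm lower than it stood at the start, and no longer rocks
- volume (a joint): volume knob at the row's +y end, radius 21 mm, 18 mm tall, angle in rad, 0 at the start; not to be turned
- remote: flat aluminium remote control 42 x 165 x 14 mm, lying in front of the speaker along it; origin at the centre of its underside
- disc_cases: stack of four clear disc cases, 128 x 147 x 42 mm; origin at the centre of its underside
- coaster: white ceramic coaster, diameter 100 mm, 8 mm thick; origin at the centre of its underside
- headphone_stand: wooden headphone stand, round foot of diameter 130 mm, post and cross bar up to 256 mm high; origin at the centre of its underside

How it is judged:
By the outcome, as a careful person would: the job done as asked, in the order asked, and still so for the second after the job is handed in, with the robot touching nothing.
It also fails if it takes over 48 s, if anything falls off the work surface, if the arm or the gripper's body presses on something with over 40 N, if the wrist force passes 120 N, or if a joint passes its speed limit or range.

## Working session

There is one attempt and no reset: what is moved stays moved. The work goes in short steps, Python scripts to look and compute and a tool call to move; the robot and the scene stay as the last step left them, time stands still between calls to the robot, and variables do not carry over. Pictures are saved under pics/ and viewed, and the job is handed in when it is done.

Besides the shell and the picture viewer there is one more tool, called after "Call:" as name(argument=value, ...) on one line, values as JSON. step_arm: Moves the arm, as the interface text tells. Its arguments: {"type":"object","properties":{"moves":{"type":"array","items":{"type":"array"}},"newtons":{"type":"number"}},"required":["moves"]}

```bash
mkdir -p pics; cat > h.py <<'E'
import numpy as np, cv2
from rig import sensors, snapshot, manip, recognise, regions_of, mark_of
from scipy.spatial.transform import Rotation as Ro
def RR(o):
    o=np.array(o,float)
    if o.shape==(3,3): return o
    return Ro.from_euler('xyz',o).as_matrix()
def save(s,n): cv2.imwrite('pics/'+n,cv2.cvtColor(s['img'],cv2.COLOR_RGB2BGR))
def K(s):
    f=200/np.tan(np.radians(s['vfov'])/2); return np.array([[f,0,s['cx']],[0,f,s['cy']],[0,0,1]])
def toW(s,p): return RR(s['orientation'])@np.array(p)+np.array(s['origin'])
def pix(s,P):
    c=RR(s['orientation']).T@(np.array(P,float).reshape(-1,3)-np.array(s['origin'])).T
    return cv2.projectPoints(c.T.copy(),np.zeros(3),np.zeros(3),K(s),np.array(s['dist'],float))[0].reshape(-1,2)
def onz(s,uv,z):
    q=cv2.undistortPoints(np.array(uv,float).reshape(-1,1,2),K(s),np.array(s['dist'],float)).reshape(-1,2)
    d=(RR(s['orientation'])@np.c_[q,np.ones(len(q))].T).T
    o=np.array(s['origin']); return o+d*((z-o[2])/d[:,2])[:,None]
E
python3 - <<'E'
from h import *
print(sensors.sense())
for n in('side','top'):
    s=snapshot(n); save(s,n+'0.png'); print(n,s['vfov'],s['cx'],s['cy'],s['dist'],s['origin'],s['orientation'])
    for l in('speaker','key_a_top','volume','remote','disc_cases','coaster','headphone_stand'):
        for r in mark_of(l,n): print(l,round(r['conf'],2),toW(s,r['point']).round(4))
E
```

```text
{'time': 0.0, 'joints': array([-1.18096426,  0.46840273, -0.01160123,  1.6036441 ,  0.00600817,
        1.07141167, -0.05631894]), 'qvel': array([ 0.00057922,  0.0003083 ,  0.00156007, -0.00153456, -0.0009549 ,
       -0.00106246, -0.00123029]), 'joint_efforts': array([ 5.28305245e-04, -5.32388520e+01,  2.22105539e-02, -2.51303047e+01,
        1.15324449e-02,  7.73918582e-03, -1.08334035e-05]), 'tool_pos': array([0.27251013, 0.58963094, 0.30291316]), 'tool_rot': array([3.14145789e+00, 1.82653430e-03, 1.13788384e+00]), 'contact_force': array([-0.07241691,  0.55295167, -0.5292073 ]), 'wrist_torque': array([0.01075311, 0.07095273, 0.00859331]), 'gripper_width': 0.08571060978922466}
side 47.31976216186976 315.41652978543425 200.7482294006578 [-0.0158918  0.         0.         0.         0.       ] [ 0.16122508 -0.84280642  0.86806318] [-2.29294352 -0.00297048 -0.39096304]
speaker 0.73 [ 0.5676 -0.0381  0.0014]
key_a_top 0.62 [ 0.5505 -0.1705  0.0709]Traceback (most recent call last):
  File "<stdin>", line 6, in <module>
ValueError: it knows: coaster, disc_cases, headphone_stand, key_a_top, key_b_top, key_c_top, key_d_top, remote, speaker
```

```bash
python3 - <<'E'
from h import *
for n in('side','top'):
    s=snapshot(n); save(s,n+'1.png'); print(n,s['origin'],s['orientation'],s['vfov'])
    for l in('speaker','key_a_top','key_b_top','remote','disc_cases','coaster','headphone_stand'):
        for r in mark_of(l,n): print(l,round(r['conf'],2),toW(s,r['point']).round(4))
E
```

```text
side [ 0.16122508 -0.84280642  0.86806318] [-2.29294352 -0.00297048 -0.39096304] 47.31976216186976
speaker 0.89 [ 0.5694 -0.0367  0.0021]
key_a_top 0.85 [ 0.5493 -0.1723  0.066 ]
key_b_top 0.68 [ 0.5663 -0.04    0.0665]
remote 0.89 [ 4.486e-01 -3.900e-02  2.000e-04]
disc_cases 0.92 [0.5415 0.4094 0.0009]
coaster 0.81 [ 0.4149  0.2873 -0.0019]
headphone_stand 0.89 [ 0.6263 -0.386  -0.0011]
top [ 0.29853279 -0.00155819  1.10841657] [-2.95077991e+00  9.93147107e-05 -1.57450891e+00] 57.71250851157576
speaker 0.62 [ 0.5647 -0.0358  0.002 ]
key_a_top 0.88 [ 0.5462 -0.1673  0.0666]
key_a_top 0.67 [ 0.5638 -0.0427  0.0643]
key_b_top 0.71 [ 0.5642 -0.0415  0.0598]
disc_cases 0.92 [0.5399 0.4063 0.0018]
coaster 0.91 [ 0.4171  0.2916 -0.0036]
headphone_stand 0.89 [ 0.627  -0.3922 -0.0023]
```

View pics/side1.png

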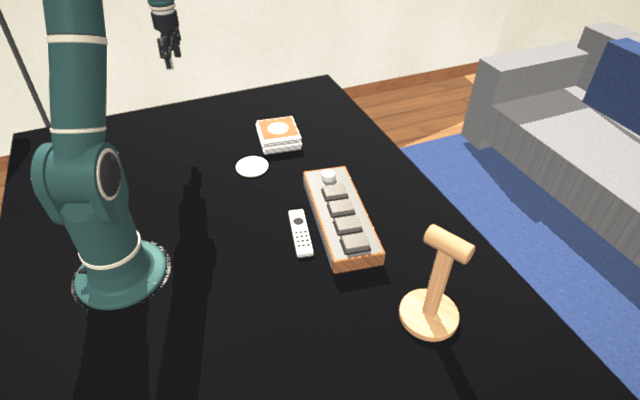

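View pics/top1.png

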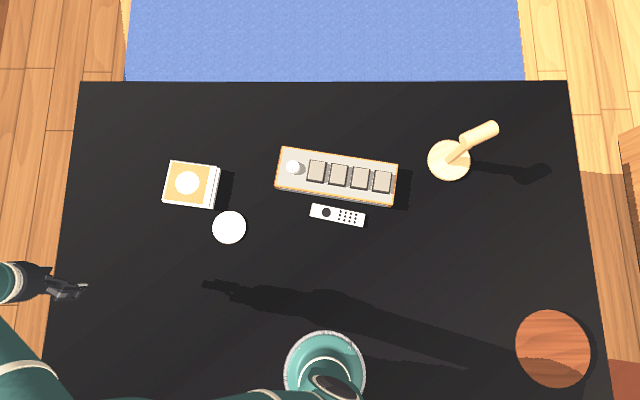

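```bash
cat > fit.py <<'E'
from h import *
from scipy.optimize import minimize
import itertools
ss={n:snapshot(n) for n in('side','top')}
M={n:regions_of('speaker',n) for n in ss}
for n in ss: print(n,[(round(r['conf'],2),r['region'].sum()) for r in M[n]])
C=np.array(list(itertools.product((-.065,.065),(-.18,.18),(0,.05))))
keys=[(x,y,z) for yk in(-.137,-.071,-.005,.061) for x in(-.03,.03) for y in(yk-.023,yk+.023) for z in (.066,)]
def W(p,L): 
    c,s=np.cos(p[2]),np.sin(p[2]); L=np.array(L); return np.c_[p[0]+c*L[:,0]-s*L[:,1],p[1]+s*L[:,0]+c*L[:,1],L[:,2]]
def hullmask(s,pts):
    m=np.zeros((1600,2560),np.uint8); h=cv2.convexHull(((pix(s,pts)+.5)*4).astype(np.int32)); cv2.fillConvexPoly(m,h,1)
    return cv2.resize(m.astype(np.float32),(640,400),interpolation=cv2.INTER_AREA)
def cost(p,names=('side','top')):
    t=0
    for n in names:
        m=hullmask(ss[n],W(p,C))
        for i in range(4):
            yk=(-.137,-.071,-.005,.061)[i]
            k=[(x,y,z) for x in(-.03,.03) for y in(yk-.023,yk+.023) for z in(.055,.066)]
            m=np.maximum(m,hullmask(ss[n],W(p,k)))
        k=[(.021*np.cos(a),.132+.021*np.sin(a),z) for a in np.linspace(0,6.2,24) for z in(.05,.068)]
        m=np.maximum(m,hullmask(ss[n],W(p,k)))
        t+=np.abs(m-M[n][0]['region']).sum()
    return t
for names in(('side',),('top',),('side','top')):
    r=minimize(cost,[.567,-.037,-.13],args=(names,),method='Nelder-Mead',options=dict(initial_simplex=[[.567,-.037,-.13],[.575,-.037,-.13],[.567,-.03,-.13],[.567,-.037,-.1]]))
    print(names,r.x.round(4),r.fun)
p=r.x
for n in ss:
    im=cv2.cvtColor(ss[n]['img'],cv2.COLOR_RGB2BGR); im=cv2.resize(im,None,fx=4,fy=4,interpolation=cv2.INTER_CUBIC)
    f=lambda L:((pix(ss[n],W(p,L))+.5)*4).astype(np.int32)
    cv2.polylines(im,[f([(-.065,-.18,.05),(.065,-.18,.05),(.065,.18,.05),(-.065,.18,.05)])],1,(0,255,0))
    for yk in(-.137,-.071,-.005,.061):
        cv2.polylines(im,[f([(a*.03,yk+b*.023,.066) for a,b in((-1,-1),(1,-1),(1,1),(-1,1))])],1,(0,0,255))
    c=f([(0,0,.05)])[0]; cv2.imwrite(f'pics/fit_{n}.png',im[c[1]-250:c[1]+250,c[0]-300:c[0]+300])
E
python3 fit.py
```

```text
side [(0.86, np.int64(3944))]
top [(0.64, np.int64(3980))]
('side',) [ 0.5695 -0.0309 -0.1672] 1703.625
('top',) [ 0.5669 -0.0347 -0.1645] 1467.6875
('side', 'top') [ 0.5677 -0.0342 -0.1711] 3223.1875
```

View pics/fit_top.png

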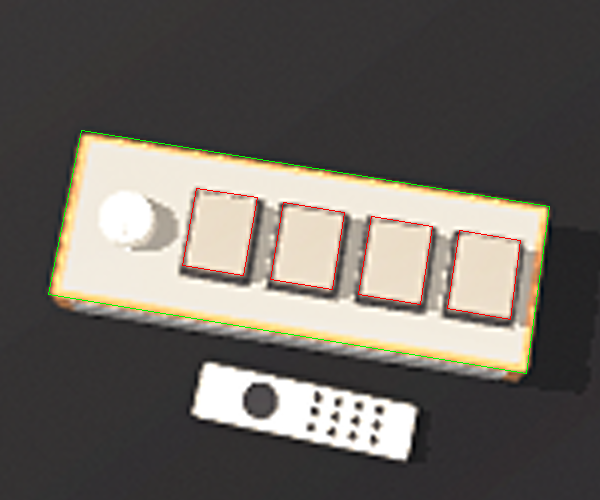

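View pics/fit_side.png

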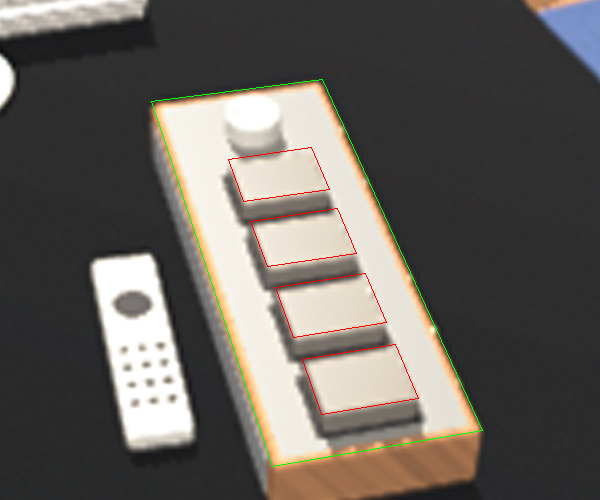

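```bash
cat >> h.py <<'E'
SP=(0.5677,-0.0342,-0.165)
KY=dict(a=-.137,b=-.071,c=-.005,d=.061)
def loc(x,y,z,p=SP):
    c,s=np.cos(p[2]),np.sin(p[2]); return np.array([p[0]+c*x-s*y,p[1]+s*x+c*y,z])
def shift(target,yaw=1.406):
    st=sensors.sense(); R=RR(st['tool_rot']); d=R.T@(np.array(target)-st['tool_pos'])
    return (d*100).round(2), round(st['tool_rot'][2]-yaw,3)
E
python3 - <<'E'
from h import *
print(shift(loc(-.028,.061,.30)),shift(loc(-.028,.061,.185)))
E
```

```text
(array([-39.15,  48.65,   0.39]), np.float64(-0.268)) (array([-39.15,  48.65,  11.89]), np.float64(-0.268))
```

Call:
step_arm(moves=[[[-39.15, 48.65, 0], -0.268, 255], [[-39.15, 48.65, 0], -0.268, 255], [[-39.15, 48.65, 0], -0.268, 255], [[-39.15, 48.65, 0], -0.268, 255], [[-39.15, 48.65, 0], -0.268, 255], [[-39.15, 48.65, 0], -0.268, 255], [[-39.15, 48.65, 0], -0.268, 255], [[-39.15, 48.65, 0], -0.268, 255], [[-39.15, 48.65, 0], -0.268, 255], [[-39.15, 48.65, 0], -0.268, 255], [[-39.15, 48.65, 6], -0.268, 255], [[-39.15, 48.65, 11.9], -0.268, 255], [[-39.15, 48.65, 11.9], -0.268, 255], [[-39.15, 48.65, 11.9], -0.268, 255], [[-39.15, 48.65, 11.9], -0.268, 255], [[-39.15, 48.65, 11.9], -0.268, 255]], newtons=30)

```text
time: 3.15
tool_pos: [0.551, 0.0309, 0.187]
tool_rot: [3.138, -0.001, 1.406]
contact_force: [0.3, 0.6, 0.3]
gripper_width: 0.0001
```

```bash
python3 - <<'E'
from h import *
print(sensors.sense()['tool_pos'],sensors.sense()['contact_force'])
for n in('side','top'):
    s=snapshot(n); im=cv2.cvtColor(s['img'],cv2.COLOR_RGB2BGR)
    c=pix(s,loc(-.028,.061,.1))[0].astype(int); w=im[max(0,c[1]-75):c[1]+75,c[0]-100:c[0]+100]
    tcp=sensors.sense()['tool_pos']
    print(n,'crop0',c-[100,75],'tip73',pix(s,tcp-[0,0,.073]),'tip86',pix(s,tcp-[0,0,.086]))
    cv2.imwrite(f'pics/ap_{n}.png',cv2.resize(w,None,fx=4,fy=4,interpolation=cv2.INTER_CUBIC))
E
```

```text
[0.55103122 0.03086405 0.1869589 ] [0.32133482 0.6478826  0.29303177]
side crop0 [224 105] tip73 [[324.80979311 176.05071662]] tip86 [[324.72962767 179.85906254]]
top crop0 [213 101] tip73 [[313.54081999 174.72463593]] tip86 [[313.6858082  175.84242903]]
```

View pics/ap_side.png

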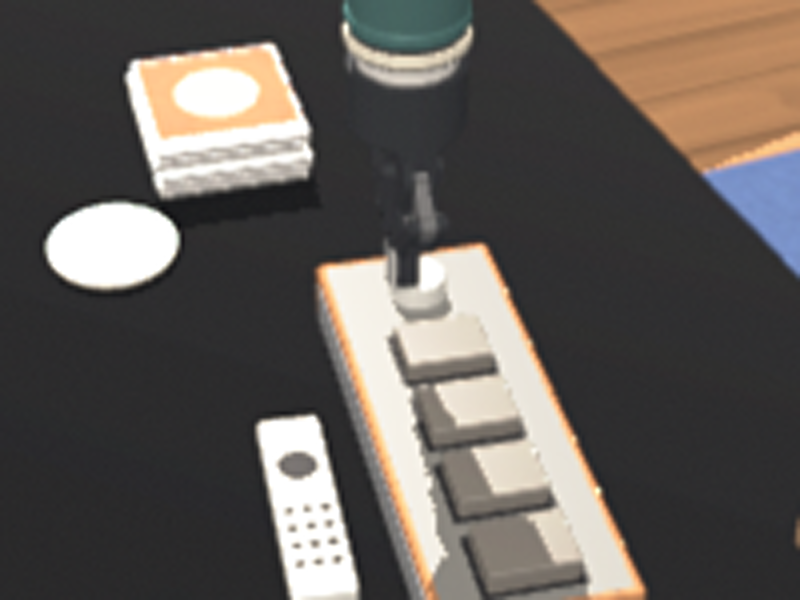

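View pics/ap_top.png

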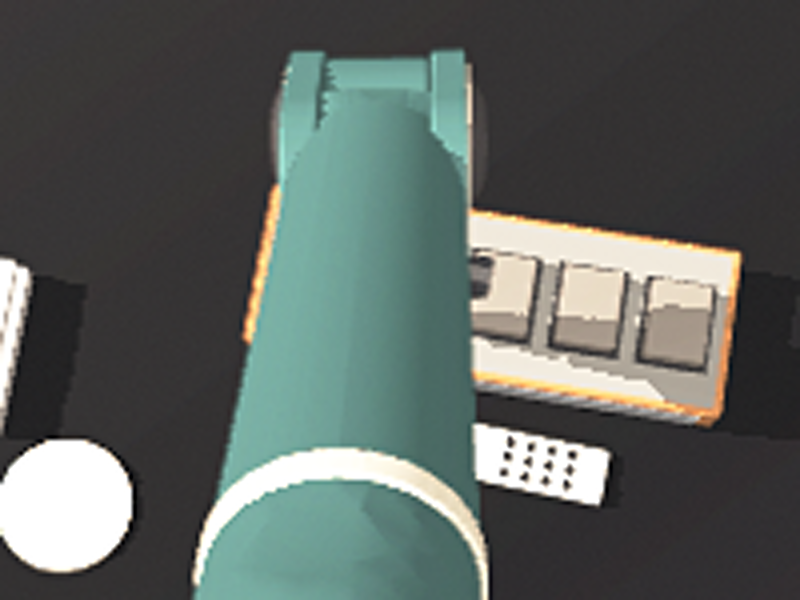

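Call:
step_arm(moves=[[[0, 0, 2.5], 0, 255], [[0, 0, 4.2], 0, 255], [[0, 0, 4.2], 0, 255], [[0, 0, 4.2], 0, 255]])

```text
time: 3.75
tool_pos: [0.5504, 0.0306, 0.1433]
tool_rot: [3.141, -0.0, 1.406]
contact_force: [-0.3, 0.0, -0.5]
gripper_width: 0.0001
```

Call:
step_arm(moves=[[[0, 0, 0.2], 0, 255], [[0, 0, 0.2], 0, 255], [[0, 0, 0.2], 0, 255]])

```text
time: 4.12
tool_pos: [0.5502, 0.0306, 0.1411]
tool_rot: [3.141, -0.0, 1.406]
contact_force: [-0.6, 0.4, -0.6]
gripper_width: 0.0002
```

Call:
step_arm(moves=[[[0, 0, 0.1], 0, 255], [[0, 0, 0.1], 0, 255]])

```text
time: 4.38
tool_pos: [0.55, 0.0306, 0.1398]
tool_rot: [-3.142, -0.0, 1.406]
contact_force: [0.1, 0.1, -1.0]
gripper_width: 0.0
```

Call:
step_arm(moves=[[[0, 0, 0.1], 0, 255], [[0, 0, 0.1], 0, 255], [[0, 0, 0.1], 0, 255]])

```text
time: 4.75
tool_pos: [0.5501, 0.0306, 0.1389]
tool_rot: [3.142, 0.0, 1.406]
contact_force: [0.5, -0.3, 0.5]
gripper_width: -0.0
```

Call:
step_arm(moves=[[[0, 0, 0.1], 0, 255], [[0, 0, 0.1], 0, 255], [[0, 0, 0.1], 0, 255]])

```text
time: 5.12
tool_pos: [0.5501, 0.0306, 0.1379]
tool_rot: [3.142, 0.0, 1.406]
contact_force: [0.6, 0.1, 0.9]
gripper_width: 0.0001
```

Call:
step_arm(moves=[[[0, 0, 0.1], 0, 255], [[0, 0, 0.1], 0, 255], [[0, 0, 0.1], 0, 255]])

```text
time: 5.5
tool_pos: [0.5501, 0.0306, 0.1369]
tool_rot: [3.142, 0.0, 1.406]
contact_force: [-0.5, -0.4, -0.0]
gripper_width: 0.0
```

Call:
step_arm(moves=[[[0, 0, 0.0], 0, 255]])

```text
time: 5.62
tool_pos: [0.5501, 0.0306, 0.1369]
tool_rot: [3.142, 0.0, 1.406]
contact_force: [-0.2, 1.2, -0.5]
gripper_width: 0.0001
```

Call:
step_arm(moves=[[[0, 0, 0.1], 0, 255], [[0, 0, 0.1], 0, 255], [[0, 0, 0.1], 0, 255]])

```text
time: 6.0
tool_pos: [0.5501, 0.0306, 0.1359]
tool_rot: [3.141, -0.0, 1.406]
contact_force: [0.6, 0.8, -1.3]
gripper_width: -0.0003
```

Call:
step_arm(moves=[[[0, 0, 0.1], 0, 255], [[0, 0, 0.1], 0, 255], [[0, 0, 0.1], 0, 255]])

```text
time: 6.38
tool_pos: [0.5501, 0.0306, 0.1349]
tool_rot: [3.141, -0.0, 1.406]
contact_force: [-0.5, -0.0, 0.2]
gripper_width: 0.0001
```

```bash
cat > crop.py <<'E'
from h import *
import sys
n,out=sys.argv[1],sys.argv[2]
s=snapshot(n); im=cv2.cvtColor(s['img'],cv2.COLOR_RGB2BGR)
c=pix(s,loc(0,-.02,.06))[0].astype(int); w=im[c[1]-60:c[1]+60,c[0]-80:c[0]+80]
w=cv2.resize(w,None,fx=5,fy=5,interpolation=cv2.INTER_CUBIC)
cv2.imwrite('pics/'+out,w); cv2.imwrite('pics/raw_'+out,im)
st=sensors.sense(); print(c-[80,60],'tip',pix(s,st['tool_pos']-[0,0,.073]),st['contact_force'],st['wrist_torque'])
E
python3 crop.py side s2.png
```

```text
[262 149] tip [[324.28887552 191.00520818]] [-0.57872566  0.28789369 -0.15434032] [-0.01340815  0.05680386 -0.05124631]
```

View pics/s2.png

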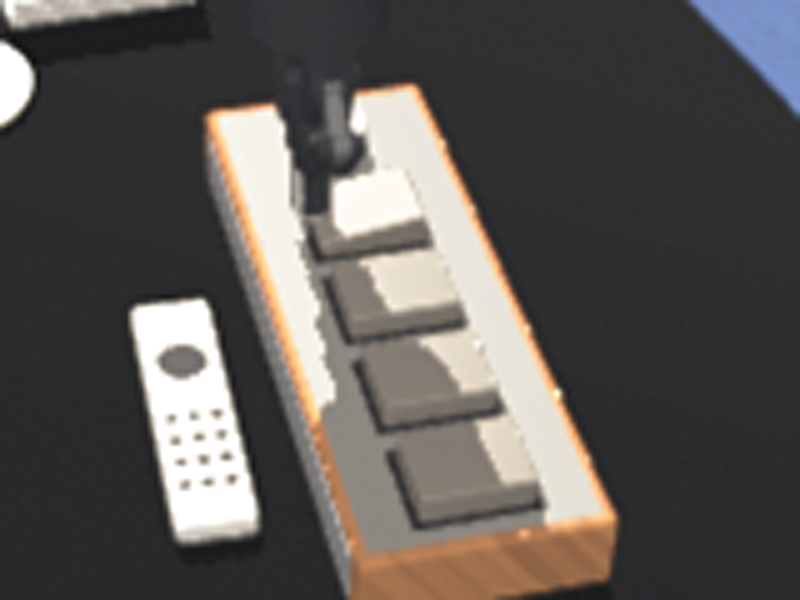

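Call:
step_arm(moves=[[[0, 0, -1.5], 0, 255], [[0, 0, -3], 0, 255], [[0, 0, -3], 0, 255]])

```text
time: 6.8
tool_pos: [0.5512, 0.0307, 0.167]
tool_rot: [3.138, -0.001, 1.406]
contact_force: [0.6, 0.0, -1.1]
gripper_width: -0.0002
```

```bash
python3 crop.py side s3.png; python3 - <<'E'
from h import *
print(shift(loc(0,.061,.165)))
E
```

```text
[262 149] tip [[324.63319428 182.0715191 ]] [-0.09654354 -0.14872765 -0.70570457] [ 0.01003303  0.00836695 -0.00996584]
(array([-0.02,  2.75,  0.12]), np.float64(0.0))
```

View pics/s3.png

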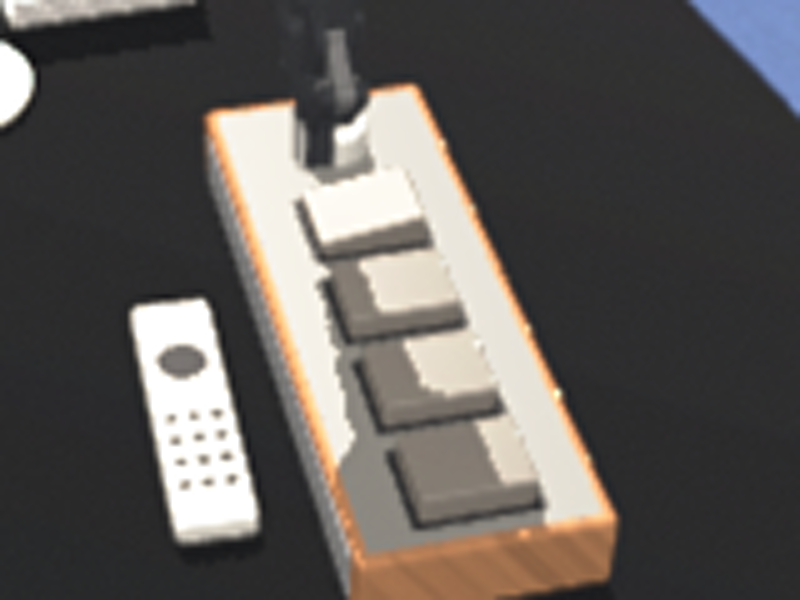

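Call:
step_arm(moves=[[[0, 2.8, 0], 0, 255], [[0, 2.8, 0.5], 0, 255], [[0, 2.8, 2.0], 0, 255], [[0, 2.8, 2.5], 0, 255], [[0, 2.8, 2.6], 0, 255], [[0, 2.8, 2.7], 0, 255], [[0, 2.8, 2.8], 0, 255], [[0, 2.8, 2.9], 0, 255], [[0, 2.8, 2.9], 0, 255]])

```text
time: 7.98
tool_pos: [0.5775, 0.0261, 0.1364]
tool_rot: [-3.141, -0.0, 1.406]
contact_force: [-2.5, 0.3, 5.2]
gripper_width: -0.0001
```

Call:
step_arm(moves=[[[0, 0, 0.1], 0, 255], [[0, 0, 0.2], 0, 255], [[0, 0, 0.2], 0, 255]])

```text
time: 8.35
tool_pos: [0.5776, 0.026, 0.1349]
tool_rot: [-3.141, -0.0, 1.406]
contact_force: [-3.3, -0.3, 9.5]
gripper_width: -0.0001
```

```bash
python3 crop.py side s4.png
```

```text
[262 149] tip [[334.1291671  189.54987392]] [-3.62673893 -0.19359835  9.97630854] [-0.0694388   0.95106191 -0.0711472 ]
```

View pics/s4.png

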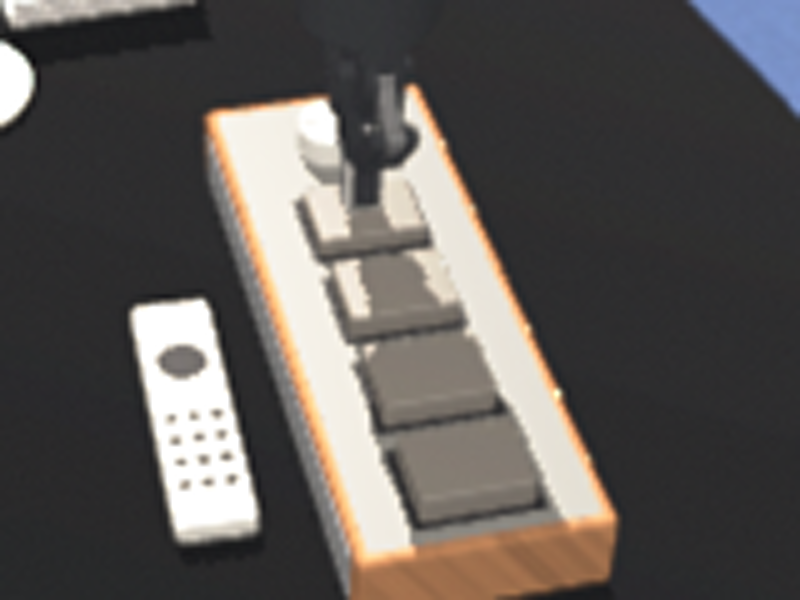

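Call:
step_arm(moves=[[[0, 0, 0.1], 0, 255], [[0, 0, 0.1], 0, 255]])

```text
time: 8.65
tool_pos: [0.5776, 0.026, 0.1339]
tool_rot: [-3.141, -0.0, 1.406]
contact_force: [-5.1, 0.0, 9.7]
gripper_width: 0.0001
```

Call:
step_arm(moves=[[[0, 0, 0.1], 0, 255], [[0, 0, 0.2], 0, 255], [[0, 0, 0.2], 0, 255]])

```text
time: 9.02
tool_pos: [0.5776, 0.026, 0.1323]
tool_rot: [-3.141, -0.0, 1.406]
contact_force: [-5.2, 0.4, 11.4]
gripper_width: -0.0001
```

Call:
step_arm(moves=[[[0, 0, 0.1], 0, 255], [[0, 0, 0.2], 0, 255], [[0, 0, 0.2], 0, 255]])

```text
time: 9.4
tool_pos: [0.5777, 0.026, 0.1319]
tool_rot: [-3.141, -0.001, 1.406]
contact_force: [-10.0, -0.7, 26.7]
gripper_width: -0.0001
```

Call:
step_arm(moves=[[[0, 0, 0.05], 0, 255], [[0, 0, 0.05], 0, 255]])

```text
time: 9.65
tool_pos: [0.5777, 0.026, 0.1318]
tool_rot: [-3.141, -0.001, 1.406]
contact_force: [-11.5, -0.6, 29.2]
gripper_width: -0.0001
```

Call:
step_arm(moves=[[[0, 0, -0.5], 0, 255], [[0, 0, -4], 0, 255], [[0, 0, -8], 0, 255], [[0, 0, -12], 0, 255], [[20, 0, -14], 0, 255], [[20, 0, -14], 0, 255], [[20, 0, -14], 0, 255], [[20, 0, -14], 0, 255], [[20, 0, -14], 0, 255], [[20, 0, -14], 0, 255]])

```text
time: 10.9
tool_pos: [0.6107, 0.2208, 0.2681]
tool_rot: [3.142, 0.002, 1.403]
contact_force: [0.4, -0.6, 0.8]
gripper_width: 0.0003
```

```bash
python3 crop.py side s5.png;python3 crop.py top t5.png
```

```text
[262 149] tip [[318.33845324 110.88819433]] [ 0.01549507 -0.07738559 -0.46544621] [-0.06274315  0.0038456  -0.0150562 ]
[262 114] tip [[240.25963146 145.02272287]] [ 0.60467936 -0.62045505  0.33843387] [-0.01089356 -0.00028795 -0.00282973]
```

View pics/s5.png

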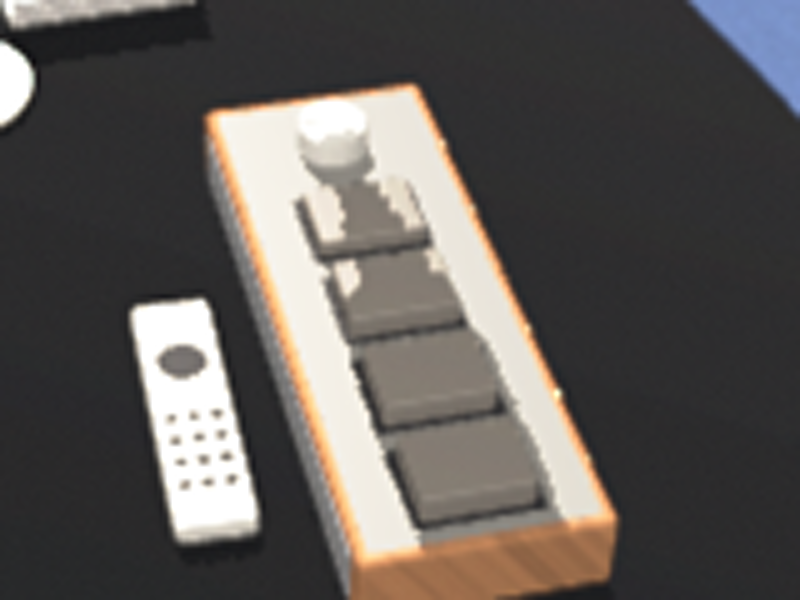

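View pics/t5.png

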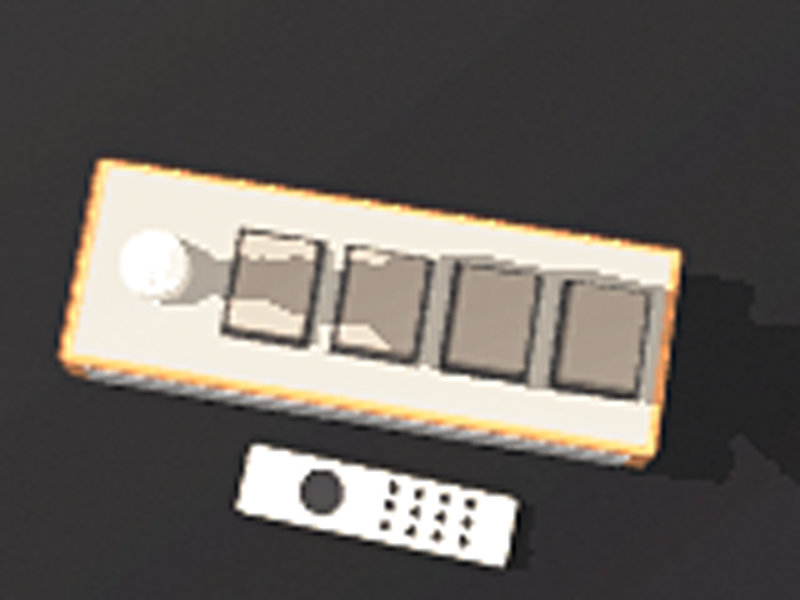

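Call:
step_arm(moves=[[[20, -20, -4], 0, 255], [[20, -20, -4], 0, 255], [[20, -20, -4], 0, 255], [[20, -20, -4], 0, 255], [[20, -30, -4], 0, 255], [[20, -30, -4], 0, 255], [[20, -30, -4], 0, 255], [[20, -30, -4], 0, 255], [[20, -30, -4], 0, 255]])

```text
time: 12.12
tool_pos: [0.3496, 0.4684, 0.3084]
tool_rot: [3.141, 0.0, 1.402]
contact_force: [-0.2, -0.6, 0.4]
gripper_width: -0.0001
```

```bash
python3 crop.py side s6.png;python3 crop.py top t6.png; python3 - <<'E'
import cv2,numpy as np
a=cv2.imread('pics/side1.png');b=cv2.imread('pics/raw_s6.png')
c=cv2.imread('pics/top1.png');d=cv2.imread('pics/raw_t6.png')
f=lambda i,x,y:cv2.resize(i[y:y+55,x:x+65],None,fx=6,fy=5.4,interpolation=cv2.INTER_CUBIC)
cv2.imwrite('pics/cmp.png',np.vstack([np.hstack([f(a,305,160),f(b,305,160)]),np.hstack([f(c,275,145),f(d,275,145)])]))
for n,(p,q) in dict(side=(a,b),top=(c,d)).items():
    m=np.abs(p.astype(int)-q).max(2)>25
    k,l,s,ce=cv2.connectedComponentsWithStats(m.astype(np.uint8)); print(n,[(s[i].tolist()) for i in range(1,k) if s[i][4]>4])
E
```

```text
[262 149] tip [[207.37943214  77.1685365 ]] [1.26330868 1.0027627  0.36051675] [0.01314113 0.02948066 0.00137335]
[262 114] tip [[126.92139689 245.06700562]] [ 0.63121861  0.13442241 -0.49562145] [-0.01106097 -0.02551667 -0.0261837 ]
side [[36, 0, 72, 124, 1363], [147, 0, 35, 70, 1559], [180, 0, 34, 79, 1548], [42, 126, 65, 19, 557], [101, 148, 22, 25, 117], [52, 150, 2, 4, 6], [41, 152, 6, 37, 57], [89, 154, 25, 50, 509], [29, 162, 5, 29, 45], [44, 162, 3, 26, 29], [120, 175, 2, 9, 14], [118, 185, 3, 3, 5], [325, 184, 10, 2, 11], [322, 187, 25, 11, 63], [343, 186, 3, 5, 5], [58, 203, 7, 9, 15], [51, 219, 12, 6, 26]]
top [[310, 160, 12, 2, 12], [326, 164, 5, 19, 30], [0, 195, 146, 205, 19604], [113, 241, 20, 12, 136], [515, 337, 75, 39, 821], [214, 367, 124, 33, 999], [349, 381, 13, 15, 30], [340, 393, 20, 7, 43]]
```

View pics/cmp.png

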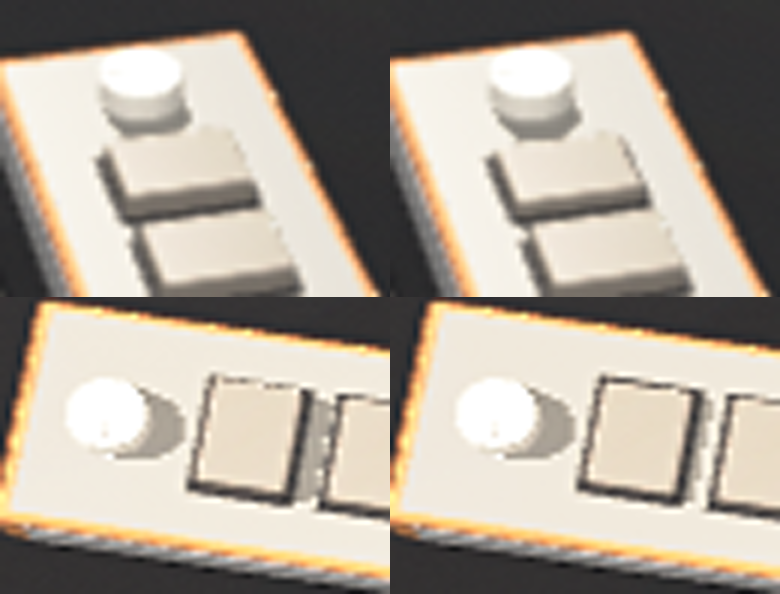

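```bash
python3 -c "
from h import *
print(sensors.sense()['time'],manip.sign_off())"
```

```text
the job is handed in; nothing more can be done
12.225 None
```

The loose key was the one next to the volume knob (y = +61 mm). It is now pushed home and sits level, and I handed the job in at about 12 s of the 48 s allowed.

- **Finding it:** I tried this key first, pressing lightly near its front edge with the gripper shut. It tipped with almost no force, and the side camera showed it stayed tipped after I lifted. I touched no other key.
- **Seating it:** I pushed down at its middle. It levelled and gave way at about 11 N, then stopped hard at 27–29 N, and I let go. There was up to about 11 N of sideways force during the push.
- **Last checks:** Compared with the first pictures, the key sits visibly lower. It is level, with the same shading as before. Around the speaker, only this key and its shadow changed; the knob, other keys, remote, disc cases, coaster and headphone stand look the same.
- **Not checked:** I did not press its edge again to confirm it no longer rocks. I also did not measure the 4 mm drop; it only shows as roughly the right size in the pictures. The force readings had about ±1 N of noise, so the pictures, not the force, confirmed the rocking.

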